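# Seat the LED module in the test nest and draw the contact slide

### The job

Put the square LED module into the square recess of the inclined test stand so that it lies flat and fully home, setting it in gently (not dropped or rammed), and let go of it. Then pull the stand's red spring-loaded tab out until its red pointer stands in the green band, hold it there for a good second, and let it spring back, with the module still fully home. Leave the round module, the flux bottle, the solder reel and the screwdriver where they are.

Things in the scene. Friction and masses are not known exactly. Their poses are not given: they have to be found in the camera images.
- square_module: LED module: square green board 84 x 84 x 6 mm, in its middle a bare-metal finned heatsink block 40 x 40 mm from 6 to 46 mm above the underside, good to grip across either way. 0.15 to 0.3 kg. Origin: centre of the underside; x, y along the board's sides, z up. Fits the recess in any of four quarter turns. Starts flat on the blue mat (3 mm thick).
- nest: Fixed black plate 130 x 130 x 20 mm on the stand, with a square recess 88 x 88 mm, 8 mm deep, 3 mm bevelled mouth, gold floor. Origin: centre of the recess floor, 65 mm above the bench. z points straight out of the recess, 30 degrees from vertical, leaning to the robot's side; x runs up the slope, y along the level edge, both parallel to the recess sides.
- tab_grip (a point): Grip point of the red upright tab on the sprung slide beside the plate: middle of the tab, 28 mm below its top, 65 mm above the bench, 36 mm above the carriage. Tab 12 mm thick along the pull, 44 mm wide across. At rest 150 mm from the nest's origin along the nest's y. Moves with the slide. Axes: y the level pulling direction (away from the plate, same as the nest's y), z up.
- band_mid (a point): Fixed point on the scale: middle of the green band, 12 mm wide along the pull. The pointer is there when tab_grip is level with it along the pull, 35 mm out from rest. 46.5 mm lower than tab_grip. Axes as tab_grip.
- slide (a joint): How far the red tab is pulled out (m): 0 at rest, stop at 0.060; the green band is 0.029 to 0.041. A spring pulls it back: about 1.2 N at rest, 5.4 N at 0.035; it returns by itself when let go.
- round_module: Bystander: round green board, 90 mm diameter, 6 mm thick, with the same heatsink. Origin: centre of its underside. It may swap places with the square one.
- flux_bottle: Bystander: yellow bottle with white cap, 54 mm diameter, 105 mm high, origin at its underside's centre.
- solder_reel: Bystander: steel-coloured reel standing on end, 60 mm diameter, 45 mm high, origin at its underside's centre.
- screwdriver: Bystander: red-handled screwdriver lying on the mat, 180 mm long, along its x axis.
There are look-alikes about, which are no part of the job. Leave any purple look-alike of the square_module alone.

How it is judged:
By the outcome, as a careful person would: the job done as asked, in the order asked, and still so for the second after the job is handed in, with the robot touching nothing.
It also fails if it takes over 64 s, if anything falls off the work surface, if the arm or the gripper's body presses on something with over 40 N, if the wrist force passes 120 N, or if a joint passes its speed limit or range.

### The arm

A 6-joint arm with a two-finger parallel gripper is mounted at the origin on the work surface. World frame = base frame: x ahead of the robot, y to its left, z up, the work surface at z = 0. Lengths are in m, angles in degrees, forces in N, time in s.
With the tool pointing down it reaches from about 0.325 to 0.85 m from the base axis. Payload 15.5 kg.
Tool frame: the origin (TCP) lies midway between the tips of the shut fingers; the grasp point (between the pads) lies 19 mm behind it; z points along the fingers, y is the line along which they close (so a half turn about z gives the same grasp; the last joint's range is limited). The gripper opens to 91 mm and grips with 3 to 60 N. Pads are 32 mm wide; open, the fingers measure 118 mm over their backs; the gripper's body (76 mm by 178 mm) begins 60 mm behind the grasp point.
Start: joints at [-82.764, 28.281, 77.091, -0, 74.628, -5.472], TCP at [0.137, -0.61, 0.214] pointing down, gripper open.
Joint ranges: [-166.48, 166.48], [-47.26, 123.95], [12.59, 153.08], [-70.14, 250.14], [6.76, 159.57], [-176.63, 176.63]. Speed limits (degrees/s): [108.29, 108.29, 147.25, 172.46, 172.46, 172.46].

### API

Orientations are given as a 3x3 rotation matrix whose columns are the frame's x, y, z axes.
In Python, from bench import ctrl gives the robot as it stands. The module is installed in compiled form; this text tells all that it offers. Calls block until the motion is done:
- ctrl.goto(position, orientation): joint-space move of the TCP to a pose.
- ctrl.move_l(position, vel=0.15, ori=None, contact_N=None): straight line of the TCP; ori=None keeps the orientation; vel is the mean speed in m/s. With contact_N (N) it stops when the force on the tool has changed by that much, and returns True; else False.
- ctrl.movej(angles): joint-space move.
- ctrl.command_gripper(opening): opening from 0.0 (shut) to 1.0 (fully open); the grip force is fixed at half the most; returns when the fingers have stopped.
- ctrl.sleep(seconds).
- ctrl.ik(position, orientation): joint angles nearest the present ones, or None.
- ctrl.read_camera(name): name is "scene" or "top" or "wrist"; returns the picture (384x512x3 uint8, blue, green, red); there is no depth.
- ctrl.camera_params(name): a dict with "fx", "fy", "cx", "cy" (pixels), "pose" (4x4, takes a point from camera to world coordinates); the wrist camera has in their place "T_tool_cam" (4x4, takes a point from camera to tool coordinates, whose origin is the TCP and whose axes are the flange's). Camera axes: x right, y up, looking along -z (the intrinsics and any distortion apply to the point x, -y, -z); pixel columns grow to the right and rows downward; lengths in m; the calibration is good to about 2 mm. A picture is of the moment at which its call begins: read the wrist's pose just before it. camera_params takes no time and is no camera call.
A pose or a line that the arm cannot do raises ctrl.MotionError and nothing moves.
- ctrl.sign_off(): hands the job in; it is judged then, once.
Readings, each from a call of its own:
- ctrl.current_t(): time.
- ctrl.current_q(): joint angles.
- ctrl.current_dq(): joint speeds.
- ctrl.current_effort(): joint torques, N m.
- ctrl.current_tool_pos(): TCP position.
- ctrl.current_eef_rot(): TCP orientation.
- ctrl.current_contact_force(): force on the tool from outside, world axes, zero at the start.
- ctrl.current_wrist_torque(): the same for the moment, N m.
- ctrl.current_grip_width(): opening from 0.0 (shut) to 1.0 (fully open).
- ctrl.current_grasp_force(): force on a finger pad.
Only numpy, scipy, OpenCV 4.12 (cv2) and the standard library are available. Lean on these libraries where they do the work, as an engineer would, in place of code of your own. Each camera call takes 0.05 s, during which the arm holds its last target. There are 200 camera calls.

## Working session

There is one attempt and no reset: what is moved stays moved. The work goes in short steps, each a Python script; the robot and the scene stay as the last script left them, time stands still between calls to the robot, and variables do not carry over. Pictures are saved under pics/ and viewed, at most 10 in all, crops included, and the job is handed in when it is done.

```bash
mkdir -p pics
python3 - <<'E'
from bench import ctrl
import cv2,numpy as np
np.set_printoptions(precision=4,suppress=True)
for n in("scene","top","wrist"):
    im=ctrl.read_camera(n);cv2.imwrite(f"pics/{n}0.png",im);print(n,ctrl.camera_params(n))
a=cv2.imread("pics/scene0.png");b=cv2.imread("pics/top0.png")
print(ctrl.current_t(),ctrl.current_eef_rot())
E
```

```text
scene {'fx': 449.60833788263886, 'fy': 449.60833788263886, 'cx': 253.12511478925438, 'cy': 195.65491875782507, 'pose': array([[-0.7141, -0.4833,  0.5065,  1.1565],
       [ 0.7   , -0.4875,  0.5218,  0.5861],
       [-0.0053,  0.7272,  0.6864,  0.8691],
       [ 0.    ,  0.    ,  0.    ,  1.    ]])}
top {'fx': 392.7344646366629, 'fy': 392.7344646366629, 'cx': 255.19605589761255, 'cy': 192.7923060180692, 'pose': array([[ 0.0279,  0.9954, -0.0915,  0.4683],
       [-0.9996,  0.0269, -0.0118, -0.0367],
       [-0.0093,  0.0918,  0.9957,  1.0782],
       [ 0.    ,  0.    ,  0.    ,  1.    ]])}
wrist {'fx': 314.55290691059554, 'fy': 314.55290691059554, 'cx': 256.67953405078237, 'cy': 195.36332985451872, 'T_tool_cam': array([[-0.0007,  0.9716,  0.2365,  0.0668],
       [ 1.    ,  0.0006,  0.0003,  0.0002],
       [ 0.0001,  0.2365, -0.9716, -0.1697],
       [ 0.    ,  0.    ,  0.    ,  1.    ]])}
0.15 [[ 0.9755  0.22   -0.0001]
 [ 0.22   -0.9755  0.0009]
 [ 0.0001 -0.0009 -1.    ]]
```

View pics/top0.png

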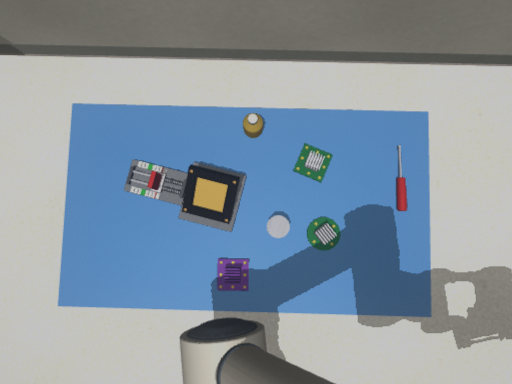

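View pics/scene0.png

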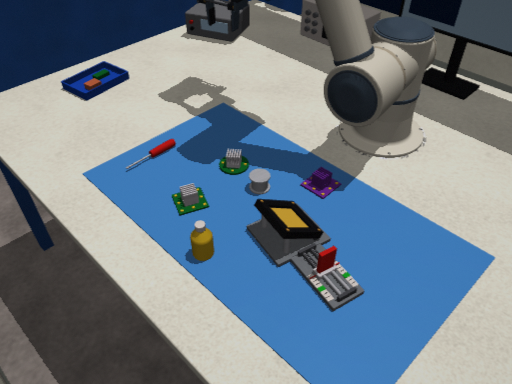

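Top view: candidates for the square module are the green square board (313,162), the round green board (323,233) and the purple square (233,274). By description it is the one at (313,162), which is at (190,198) in the scene view. The nest's gold floor is at (210,195) and the red tab at (155,180).

```bash
cat > h.py <<'E'
import numpy as np,cv2
np.set_printoptions(precision=4,suppress=True)
def rays(P,px,pose=None):
    T=P["pose"] if pose is None else pose
    px=np.atleast_2d(px).astype(float)
    d=np.c_[(px[:,0]-P["cx"])/P["fx"],-(px[:,1]-P["cy"])/P["fy"],-np.ones(len(px))]
    return T[:3,3],d@T[:3,:3].T
def onplane(P,px,p0,n,pose=None):
    o,d=rays(P,px,pose); n=np.asarray(n,float)
    return o+d*(((np.asarray(p0)-o)@n)/(d@n))[:,None]
def twoview(P1,a,P2,b):
    o1,d1=rays(P1,a);o2,d2=rays(P2,b);d1=d1[0]/np.linalg.norm(d1);d2=d2[0]/np.linalg.norm(d2)
    s=np.linalg.lstsq(np.c_[d1,-d2],o2-o1,rcond=None)[0];a=o1+s[0]*d1;b=o2+s[1]*d2
    return (a+b)/2,np.linalg.norm(a-b)
def hsvmask(im,lo,hi):
    return cv2.inRange(cv2.cvtColor(im,cv2.COLOR_BGR2HSV),np.array(lo),np.array(hi))
def blobs(m,amin=30):
    c,_=cv2.findContours(m,cv2.RETR_EXTERNAL,cv2.CHAIN_APPROX_NONE)
    return sorted([x for x in c if cv2.contourArea(x)>=amin],key=cv2.contourArea,reverse=True)
GREEN=((45,80,40),(85,255,255));GOLD=((15,120,120),(30,255,255));RED=((0,150,60),(8,255,255))
def inter(q):  # diagonal crossing of a 4-gon
    q=cv2.convexHull(np.float32(q)).reshape(4,2)
    h=lambda a,b:np.cross(np.r_[a,1],np.r_[b,1]); x=np.cross(h(q[0],q[2]),h(q[1],q[3]));return x[:2]/x[2]
E
python3 - <<'E'
from h import *
from bench import ctrl
PT=ctrl.camera_params("top");PS=ctrl.camera_params("scene")
t=cv2.imread("pics/top0.png");s=cv2.imread("pics/scene0.png")
for nm,r,z in(("green",GREEN,.009),("gold",GOLD,.065),("red",RED,.065)):
  for im,P,n in((t,PT,"top"),(s,PS,"scene")):
    for c in blobs(hsvmask(im,*r),40)[:5]:
        R=cv2.minAreaRect(c);b=cv2.boxPoints(R);ce=inter(b)
        W=onplane(P,b,[0,0,z],[0,0,1],)
        e=np.roll(W,-1,0)-W
        print(nm,n,cv2.contourArea(c),ce,onplane(P,ce,[0,0,z],[0,0,1])[0],"sides",np.linalg.norm(e,axis=1)[:2],"ang",np.degrees(np.arctan2(e[:2,1],e[:2,0])))
crop=np.hstack([cv2.resize(t[135:260,270:370],None,fx=4,fy=4,interpolation=2),cv2.resize(t[135:260,110:260][:, :],None,fx=4*.6,fy=4,interpolation=2)])
cv2.imwrite("pics/crop1.png",crop)
E
```

```text
green top 825.5 [312.4794 162.4498] [ 0.6546 -0.1791  0.009 ] sides [0.0821 0.082 ] ang [ -21.2544 -111.5711]
green top 798.0 [323.  233.5] [ 0.461  -0.2104  0.009 ] sides [0.0867 0.0853] ang [ -43.8206 -133.9148]
green scene 320.5 [189.8679 200.5378] [ 0.6595 -0.1766  0.009 ] sides [0.0919 0.0885] ang [159.1053  60.8518]
green scene 217.5 [233.5985 165.2723] [ 0.4704 -0.204   0.009 ] sides [0.0891 0.0832] ang [140.299   48.0593]
green scene 44.5 [100.1  73.2] [ 0.4581 -0.9923  0.009 ] sides [0.0641 0.033 ] ang [-170.5571   71.1249]
gold top 796.5 [209.6753 194.3283] [0.5542 0.0932 0.065 ] sides [0.0718 0.0843] ang [ -12.2079 -103.1309]
gold top 134.0 [252.  124.5] [ 0.7417 -0.0112  0.065 ] sides [0.0475 0.0403] ang [ -88.5558 -178.4792]
gold scene 336.5 [288.834  217.1534] [0.5546 0.0925 0.065 ] sides [0.0465 0.1133] ang [-172.9955   76.093 ]
gold scene 158.0 [202.4261 237.4404] [ 0.7498 -0.0068  0.065 ] sides [0.049  0.0372] ang [178.3841  74.2566]
red scene 281.0 [325.8613 259.4019] [0.5934 0.2407 0.065 ] sides [0.0788 0.0355] ang [-147.1883  123.71  ]
red scene 137.5 [162.0615 147.6077] [ 0.6093 -0.3611  0.065 ] sides [0.0871 0.0317] ang [-176.8807   70.7225]
red scene 82.0 [91.6 83.7] [ 0.5651 -0.843   0.065 ] sides [0.0586 0.0516] ang [-171.1012   72.1357]
```

View pics/crop1.png

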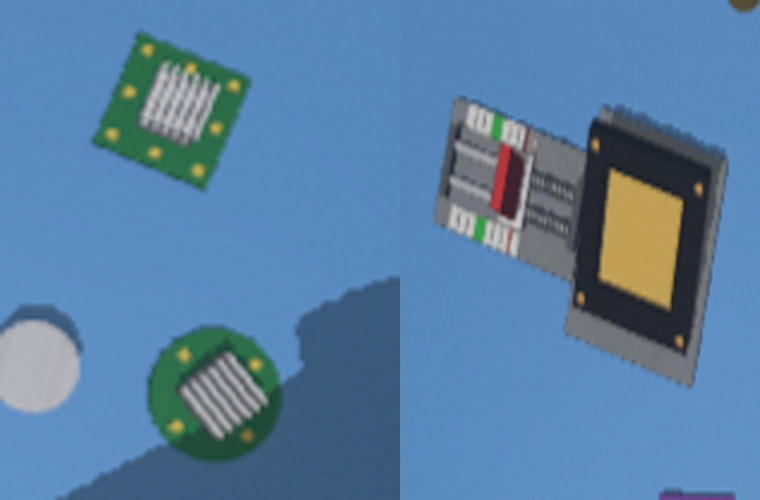

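The crop shows a square green board with fins at about (170,110), clearly different from the round one at (215,395). The recess is empty and gold, and the tab is at rest. Next I take close wrist views of the module and the nest.

```bash
cat >> h.py <<'E'
def wcam(ctrl):
    T=np.eye(4);T[:3,:3]=ctrl.current_eef_rot();T[:3,3]=ctrl.current_tool_pos()
    im=ctrl.read_camera("wrist");P=ctrl.camera_params("wrist");return im,P,T@P["T_tool_cam"]
def down(a): # tool down, tool x at yaw a (deg)
    a=np.radians(a);c,s=np.cos(a),np.sin(a);return np.array([[c,s,0],[s,-c,0],[0,0,-1.]])
def nestR(yaw):
    a=np.radians(yaw);Rz=np.array([[np.cos(a),-np.sin(a),0],[np.sin(a),np.cos(a),0],[0,0,1]])
    t=np.radians(30);return Rz@np.array([[np.cos(t),0,-np.sin(t)],[0,1,0],[np.sin(t),0,np.cos(t)]])
E
python3 - <<'E'
from h import *
from bench import ctrl
m=np.array([.655,-.179,.003])
print([ (a,ctrl.ik(m+[0,0,.15],down(a))) for a in(-21.3+90,-21.3,-21.3-90,158.7)])
ctrl.goto(m+[0,0,.14],down(-21.3))
im,P,T=wcam(ctrl);cv2.imwrite("pics/w_mod.png",im);np.save("T_mod.npy",T)
N=nestR(-12.6);n=np.array([.5535,.0930,.065])
for k in(0,90,180,270):
    a=np.radians(k);R=N@np.array([[np.cos(a),np.sin(a),0],[np.sin(a),-np.cos(a),0],[0,0,-1]])
    for h in(.014,.14): print(k,h,ctrl.ik(n+N[:,2]*h,R))
R=N@np.diag([1,-1,-1.])
try:
    ctrl.goto(n+N[:,2]*.15,R)
    im,P,T=wcam(ctrl);cv2.imwrite("pics/w_nest.png",im);np.save("T_nest.npy",T)
except ctrl.MotionError as e: print(e)
print(ctrl.current_t())
a=cv2.imread("pics/w_mod.png");b=cv2.imread("pics/w_nest.png");cv2.imwrite("pics/w.png",cv2.resize(np.hstack([a,b]),(800,300)))
E
```

```text
[(68.7, array([-20.3203,  35.8804,  72.7443,  -0.    ,  71.3753,   0.9797])), (-21.3, array([-20.3203,  35.8804,  72.7443,  -0.    ,  71.3753,  90.9797])), (-111.3, None), (158.7, array([-20.3203,  35.8804,  72.7443,  -0.    ,  71.3753, -89.0203]))]
0 0.014 None
0 0.14 [ 15.1849  13.1625 119.1807 -34.2636  24.4557 146.3311]
90 0.014 None
90 0.14 [ 15.1849  13.1625 119.1807 -34.2636  24.4557  56.3311]
180 0.014 None
180 0.14 [ 15.1849  13.1625 119.1807 -34.2636  24.4557 -33.6689]
270 0.014 None
270 0.14 [  15.1849   13.1625  119.1807  -34.2636   24.4557 -123.6689]
3.9667
```

View pics/w.png

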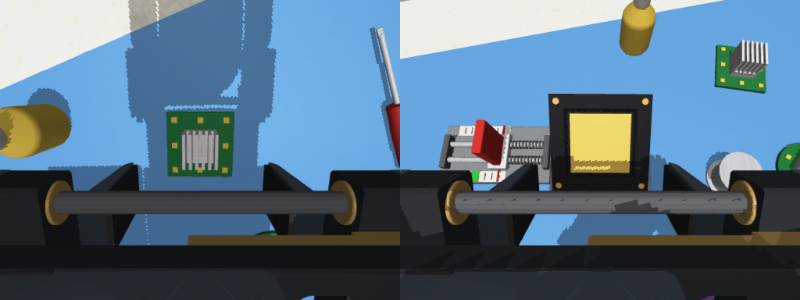

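Left wrist view: the module's board is at about (200,143), with its fins running up and down the picture. Right: the recess is empty at (600,142) and the tab is at (487,143). The straight-in placing pose near the recess has no IK solution because the wrist is singular there. I'll measure precisely and scan pitched grasps.

```bash
cat > meas.py <<'E'
from h import *
from bench import ctrl
def quad(m,P,T,p0,n,name,near=None):
    cs=blobs(m,500)
    if near is not None: cs=sorted(cs,key=lambda c:np.linalg.norm(np.mean(c[:,0],0)-near))
    h=cv2.convexHull(cs[0]);L=cv2.arcLength(h,True)
    for e in np.arange(.01,.12,.005):
        q=cv2.approxPolyDP(h,e*L,True)
        if len(q)<=4:break
    # refine: fit lines to contour points along each side
    q=q[:,0].astype(float);c=cs[0][:,0].astype(float);ln=[]
    for i in range(4):
        a,b=q[i],q[(i+1)%4];u=(b-a)/np.linalg.norm(b-a);t=(c-a)@u/np.linalg.norm(b-a);d=np.abs((c-a)@[-u[1],u[0]])
        p=np.float32(c[(t>.15)&(t<.85)&(d<4)]);vx,vy,x,y=cv2.fitLine(p,cv2.DIST_HUBER,0,.01,.01).ravel();ln.append(np.cross([x,y,1],[x+vx,y+vy,1]))
    px=[]
    for i in range(4):
        x=np.cross(ln[i-1],ln[i]);px.append(x[:2]/x[2])
    W=onplane(P,px,p0,n,T);e=np.roll(W,-1,0)-W
    print(name,"px",np.array(px).round(1).tolist(),"ctr",W.mean(0),"sides mm",1e3*np.linalg.norm(e,axis=1))
    return W.mean(0),e,np.array(px)
E
python3 - <<'E'
from meas import *
P=ctrl.camera_params("wrist")
im=cv2.imread("pics/w_mod.png");T=np.load("T_mod.npy")
c,e,px=quad(hsvmask(im,*GREEN),P,T,[0,0,.009],[0,0,1],"board",np.array([256,183]))
print("yaws",(np.degrees(np.arctan2(e[:,1],e[:,0]))+45)%90-45)
im=cv2.imread("pics/w_nest.png");T=np.load("T_nest.npy")
for yaw in(-12.6,):
    N=nestR(yaw)
    for nm,m,h in(("gold",hsvmask(im,(15,60,60),(35,255,255)),0),("plate",hsvmask(im,(0,0,0),(179,255,58)),.008)):
        try:
            if nm=="plate": m=m|hsvmask(im,(15,60,60),(35,255,255))
            m[:, :]*=1
            c,e,px=quad(m,P,T,np.array([.5535,.093,.065])+N[:,2]*h,N[:,2],nm,np.array([256,182]))
            l=e@N; print("yaw err",(np.degrees(np.arctan2(l[:,1],l[:,0]))+45)%90-45,"origin",c-N[:,2]*h)
        except Exception as x: print(nm,x)
# IK scan of pitched grasps
n=np.array([.5535,.093,.065]);N=nestR(-12.6)
for k in(0,90,180,270):
  for b in(-25,-20,-15,-10,0,10,15,20,25):
    a=np.radians(k);t=np.radians(b)
    R=N@np.array([[np.cos(a),np.sin(a),0],[np.sin(a),-np.cos(a),0],[0,0,-1]])@np.array([[np.cos(t),0,np.sin(t)],[0,1,0],[-np.sin(t),0,np.cos(t)]])
    r=[]
    for h in(.01,.03,.06,.1):
        q=ctrl.ik(n+N[:,2]*(h+.033)+R[:,2]*.019,R);r.append(None if q is None else q[2:].round(0).tolist())
    print(k,b,r)
E
```

```text
board px [[298.8, 143.0], [295.8, 225.0], [215.4, 225.0], [213.2, 143.0]] ctr [ 0.6581 -0.18    0.009 ] sides mm [82.5048 81.7558 82.5007 81.7841]
yaws [-21.7343 -21.382  -21.7147 -21.3792]
gold px [[216.5, 145.0], [296.5, 145.0], [293.1, 220.0], [218.4, 220.0]] ctr [0.5557 0.093  0.0662] sides mm [80.3662 79.0786 79.52   79.0535]
yaw err [-0.0876 -0.9681 -0.0996 -0.3551] origin [0.5557 0.093  0.0662]
plate px [[192.0, -4392447698.4], [192.0, -47.5], [514.4, 383.0], [-0.0, 383.0]] ctr [0.7805 0.0555 0.2069] sides mm [1144.4371  573.3474  612.2173 1615.9479]
yaw err [ -2.86    39.1225  -0.1312 -10.9715] origin [0.7844 0.0546 0.1999]
0 -25 [[101.0, -2.0, 45.0, 109.0], [101.0, -2.0, 46.0, 109.0], [102.0, -2.0, 49.0, 110.0], [102.0, -2.0, 53.0, 110.0]]
0 -20 [[105.0, -5.0, 37.0, 113.0], [105.0, -5.0, 39.0, 113.0], [105.0, -5.0, 42.0, 113.0], [105.0, -5.0, 47.0, 114.0]]
0 -15 [[108.0, -10.0, 30.0, 118.0], [109.0, -10.0, 32.0, 118.0], [109.0, -9.0, 35.0, 118.0], [109.0, -9.0, 40.0, 118.0]]
0 -10 [[112.0, -19.0, 23.0, 127.0], [112.0, -17.0, 25.0, 126.0], [113.0, -16.0, 28.0, 125.0], [112.0,
[... 2952 characters left out ...]
0, 9.0, 106.0], [125.0, 51.0, 11.0, 140.0]]
270 -10 [None, None, None, [124.0, 6.0, 10.0, -171.0]]
270 0 [None, [120.0, -62.0, 14.0, -97.0], [120.0, -50.0, 16.0, -108.0], [120.0, -39.0, 21.0, -119.0]]
270 10 [[115.0, -62.0, 27.0, -91.0], [115.0, -59.0, 28.0, -95.0], [115.0, -53.0, 31.0, -100.0], [115.0, -47.0, 35.0, -106.0]]
270 15 [[112.0, -60.0, 34.0, -91.0], [112.0, -57.0, 35.0, -94.0], [113.0, -53.0, 38.0, -98.0], [113.0, -48.0, 42.0, -103.0]]
270 20 [[109.0, -58.0, 41.0, -91.0], [110.0, -56.0, 42.0, -94.0], [110.0, -53.0, 45.0, -97.0], [110.0, -49.0, 48.0, -100.0]]
270 25 [[106.0, -56.0, 47.0, -91.0], [107.0, -55.0, 49.0, -93.0], [107.0, -52.0, 51.0, -95.0], [107.0, -49.0, 55.0, -99.0]]
```

Run:
```python
from meas import *
P=ctrl.camera_params("wrist");im=cv2.imread("pics/w_nest.png");T=np.load("T_nest.npy")
hsv=cv2.cvtColor(im,cv2.COLOR_BGR2HSV)
for y in (165,):print([(x,*im[y,x]) for x in list(range(184,226,2))+list(range(288,330,2))])
print([(y,*im[y,240]) for y in list(range(116,152,2))+list(range(212,250,2))])
cv2.imwrite("pics/c2.png",cv2.resize(im[105:255,170:345],None,fx=4,fy=4,interpolation=cv2.INTER_NEAREST))
```

```text
[(184, np.uint8(147), np.uint8(146), np.uint8(143)), (186, np.uint8(148), np.uint8(144), np.uint8(142)), (188, np.uint8(147), np.uint8(144), np.uint8(142)), (190, np.uint8(147), np.uint8(144), np.uint8(141)), (192, np.uint8(54), np.uint8(52), np.uint8(52)), (194, np.uint8(39), np.uint8(37), np.uint8(39)), (196, np.uint8(39), np.uint8(37), np.uint8(38)), (198, np.uint8(40), np.uint8(37), np.uint8(39)), (200, np.uint8(40), np.uint8(39), np.uint8(40)), (202, np.uint8(40), np.uint8(38), np.uint8(40)), (204, np.uint8(40), np.uint8(37), np.uint8(40)), (206, np.uint8(40), np.uint8(39), np.uint8(40)), (208, np.uint8(40), np.uint8(38), np.uint8(39)), (210, np.uint8(28), np.uint8(25), np.uint8(27)), (212, np.uint8(24), np.uint8(22), np.uint8(23)), (214, np.uint8(37), np.uint8(36), np.uint8(36)), (216, np.uint8(40), np.uint8(37), np.uint8(38)), (218, np.uint8(105), np.uint8(212), np.uint8(234)), (220, np.uint8(108), np.uint8(218), np.uint8(238)), (222, np.uint8(107), np.uint8(219), np.uint8(238)), (224, np.uint8(107), np.uint8(218), np.uint8(238)), (288, np.uint8(108), np.uint8(218), np.uint8(2
[... 2146 characters left out ...]
p.uint8(146)), (222, np.uint8(21), np.uint8(20), np.uint8(22)), (224, np.uint8(17), np.uint8(16), np.uint8(18)), (226, np.uint8(21), np.uint8(20), np.uint8(21)), (228, np.uint8(20), np.uint8(18), np.uint8(18)), (230, np.uint8(22), np.uint8(20), np.uint8(22)), (232, np.uint8(19), np.uint8(18), np.uint8(19)), (234, np.uint8(21), np.uint8(20), np.uint8(21)), (236, np.uint8(21), np.uint8(20), np.uint8(20)), (238, np.uint8(20), np.uint8(19), np.uint8(20)), (240, np.uint8(20), np.uint8(19), np.uint8(20)), (242, np.uint8(20), np.uint8(21), np.uint8(21)), (244, np.uint8(42), np.uint8(40), np.uint8(41)), (246, np.uint8(64), np.uint8(63), np.uint8(63)), (248, np.uint8(95), np.uint8(92), np.uint8(91))]
```

View pics/c2.png

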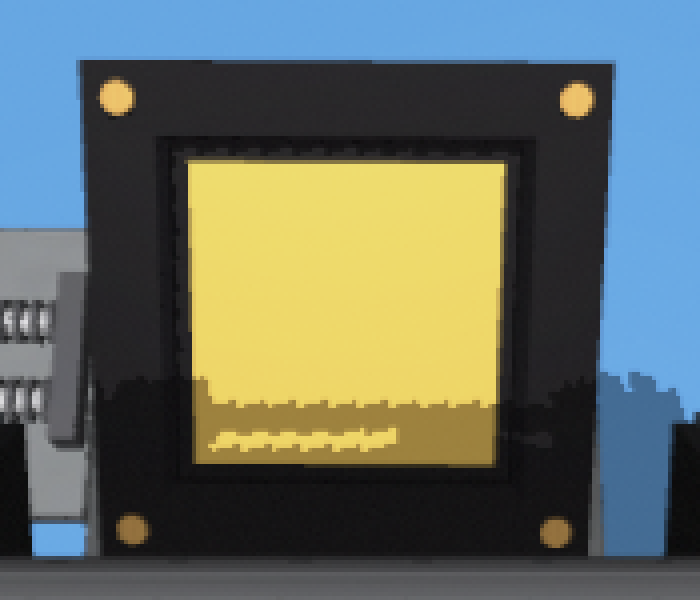

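Gold pad measures 80 mm, which is consistent with a small black margin round the floor, and the plate is centred on it. So the nest is at about (0.5564, 0.0929), yaw −12.9°. I'll grasp pitched 15° about the closing axis, which is reachable at the nest.

```bash
cat >> h.py <<'E'
def Rz(d):
    a=np.radians(d);return np.array([[np.cos(a),-np.sin(a),0],[np.sin(a),np.cos(a),0],[0,0,1]])
def G(b=15):
    t=np.radians(b);return np.array([[-1,0,0],[0,1,0],[0,0,-1.]])@np.array([[np.cos(t),0,np.sin(t)],[0,1,0],[-np.sin(t),0,np.cos(t)]])
GH=.034
def tcp(o,M,h): R=M@G();return o+M[:,2]*(h+GH)+R[:,2]*.019,R
MO=np.array([.6575,-.180,.003]);MM=Rz(-21.5)
NO=np.array([.5564,.0929,.065]);NM=nestR(-12.85)
E
python3 - <<'E'
from h import *
from bench import ctrl
p,R=tcp(MO,MM,.07);ctrl.goto(p,R)
p,R=tcp(MO,MM,0);print("c",ctrl.move_l(p,.08,contact_N=8))
ctrl.command_gripper(0.0);print("w",ctrl.current_grip_width()*91,ctrl.current_grasp_force())
p,R=tcp(MO,MM,.12);ctrl.move_l(p,.12)
print("w",ctrl.current_grip_width()*91,ctrl.current_contact_force(),ctrl.current_t())
im,P,T=wcam(ctrl);cv2.imwrite("pics/w3.png",im);np.save("T3.npy",T)
t=ctrl.read_camera("top");cv2.imwrite("pics/t3.png",t)
PT=ctrl.camera_params("top")
for c in blobs(hsvmask(t,*GREEN),100)[:3]:
    b=cv2.boxPoints(cv2.minAreaRect(c));W=onplane(PT,b,[0,0,.129],[0,0,1]);e=W[1]-W[0];print(W.mean(0),np.linalg.norm(np.diff(W,axis=0),axis=1),np.degrees(np.arctan2(e[1],e[0]))%90)
cv2.imwrite("pics/v3.png",np.hstack([cv2.resize(t[100:260,230:400],(400,376)),cv2.resize(im,(400,376))]))
E
```

```text
c False
w 39.756822296431025 29.99338388442993
w 39.51745274234582 [ 0.2484 -0.6223 -2.2802] 10.5167
```

View pics/v3.png

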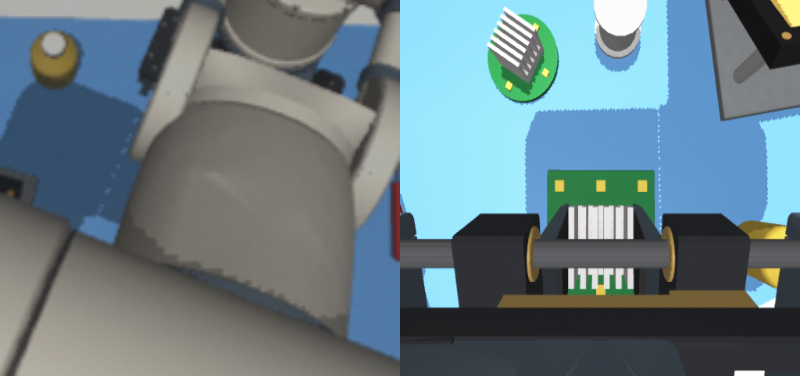

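Right (wrist): the module is held level between the fingers, with the board's front edge at about row 170 and its sides at about columns 548 and 655. I measure its offset in the hand from those edges, then go above the nest.

Run:
```python
from h import *
from bench import ctrl
P=ctrl.camera_params("wrist");im=cv2.imread("pics/w3.png");T=np.load("T3.npy")
m=hsvmask(im,(45,60,40),(85,255,255))
sub=m.copy();sub[:150]=0;sub[205:]=0
xs=[];
top=[];L=[];Rr=[]
for c in range(200,315,4):
    r=np.where(sub[:,c])[0]
    if len(r): top.append((c,r[0]-.5))
for r in range(180,203,3):
    c=np.where(sub[r,150:350])[0]+150
    if len(c): L.append((c[0]-.5,r));Rr.append((c[-1]+.5,r))
p,R=tcp(MO,MM,.12);o=MO+MM[:,2]*.12
for nm,q in(("front",top),("left",L),("right",Rr)):
    W=(onplane(P,q,o+MM[:,2]*.006,MM[:,2],T)-o)@MM
    f=np.polyfit(W[:,1],W[:,0],1) if nm=="front" else np.polyfit(W[:,0],W[:,1],1)
    print(nm,len(q),W.mean(0)*1e3,W.std(0)*1e3,"deg",np.degrees(np.arctan(f[0])))
for h in(.1,.03,.01,0):
    p,R=tcp(NO,NM,h);print(h,ctrl.ik(p,R))
```

```text
front 29 [-42.1001  -0.2175   6.    ] [ 0.0145 20.2294  0.    ] deg 0.04110150415920399
left 8 [-31.8484 -40.9708   6.    ] [4.1524 0.0196 0.    ] deg 0.2699254417777198
right 8 [-31.7896  41.1256   6.    ] [4.1523 0.0254 0.    ] deg -0.3502371880777729
0.1 [  9.2978  17.6692 108.4681  -8.6856  40.2504 -61.8869]
0.03 [  7.6316  25.6523 108.3544  -9.7634  32.2788 -61.8837]
0.01 [  7.1977  27.9434 108.0588 -10.1406  30.2603 -61.8014]
0 [  6.9872  29.0863 107.8677 -10.3396  29.2978 -61.748 ]
```

Run:
```python
from h import *
from bench import ctrl
p,R=tcp(NO,NM,.09);ctrl.goto(p,R)
p,R=tcp(NO,NM,.014);ctrl.move_l(p,.1)
f0=ctrl.current_contact_force()
p,R=tcp(NO,NM,-.003);c=ctrl.move_l(p,.015,contact_N=4)
x=ctrl.current_tool_pos();q,_=tcp(NO,NM,0)
print("contact",c,"pos vs home (nest mm)",(x-q)@NM*1e3,"force",(ctrl.current_contact_force()-f0)@NM,"w",ctrl.current_grip_width()*91,ctrl.current_t())
im,P,T=wcam(ctrl);s=ctrl.read_camera("scene")
cv2.imwrite("pics/v4.png",np.hstack([cv2.resize(s[150:320,220:380],(400,425)),cv2.resize(im,(400,425))]))
```

```text
contact True pos vs home (nest mm) [-0.2802 -0.0179  0.2995] force [2.0133 0.1609 3.4303] w 39.830032306338 13.625
```

View pics/v4.png

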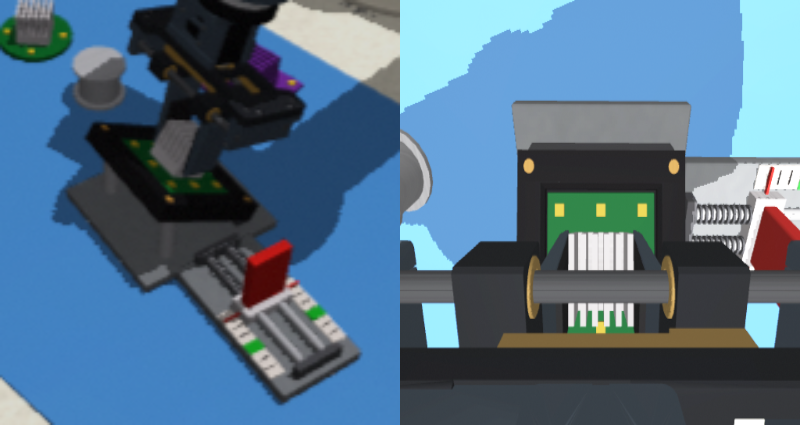

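Contact came at 0.3 mm from the predicted home height. The board is below the plate rim and evenly inset. I release, retract and check.

Run:
```python
from h import *
from bench import ctrl
ctrl.command_gripper(1.0);ctrl.sleep(.2)
p,R=tcp(NO,NM,.115);ctrl.move_l(p,.12)
im,P,T=wcam(ctrl);cv2.imwrite("pics/w5.png",im);np.save("T5.npy",T);s=ctrl.read_camera("scene");cv2.imwrite("pics/s5.png",s)
TG=NO+NM[:,1]*.15
print(TG,ctrl.ik(TG+[0,0,.1],down(167.15)),ctrl.ik(TG+[0,0,-.019],down(167.15)),ctrl.ik(TG+NM[:,1]*.04+[0,0,-.019],down(167.15)),ctrl.current_t())
cv2.imwrite("pics/v5.png",np.hstack([cv2.resize(s[150:320,220:380],(400,425)),cv2.resize(im,(400,425))]))
```

```text
[0.5898 0.2391 0.065 ] [ 16.6985  31.8915  78.716   -0.      69.3925 -60.4515] [ 16.6985  40.0155  84.5118  -0.      55.4728 -60.4515] [ 19.7399  41.4923  80.7873  -0.      57.7204 -57.4101] 16.0333
```

View pics/v5.png

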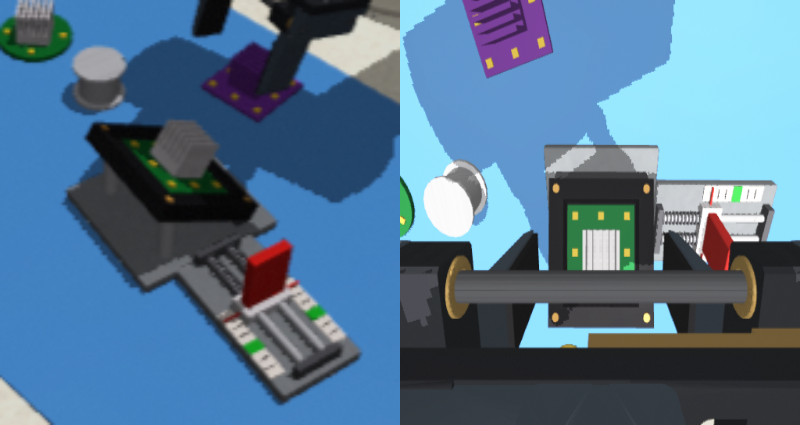

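The module lies flat and square in the recess, clear of the gripper, and the tab is at rest. Next I grip the tab and pull 35 mm.

Run:
```python
from h import *
from bench import ctrl
TG=NO+NM[:,1]*.15;R=down(167.15);Y=NM[:,1]
ctrl.goto(TG+[0,0,.07],R)
ctrl.command_gripper(.6)
print("c",ctrl.move_l(TG+[0,0,-.017],.08,contact_N=6))
f0=ctrl.current_contact_force()
ctrl.command_gripper(0.)
print("w",ctrl.current_grip_width()*91,"f",(ctrl.current_contact_force()-f0)@Y)
ctrl.move_l(TG+Y*.035+[0,0,-.017],.05)
print("pull mm",(ctrl.current_tool_pos()-TG)@Y*1e3,"f",(ctrl.current_contact_force()-f0)@Y,"w",ctrl.current_grip_width()*91,ctrl.current_t())
s=ctrl.read_camera("scene");t=ctrl.read_camera("top");im,P,T=wcam(ctrl);cv2.imwrite("pics/s6.png",s);cv2.imwrite("pics/w6.png",im);cv2.imwrite("pics/t6.png",t)
cv2.imwrite("pics/v6.png",np.hstack([cv2.resize(s[220:320,280:380],(400,400)),cv2.resize(im,(400,400))]))
```

```text
c False
w 11.705854292100055 f 2.8446449022586533
pull mm 35.39349417779709 f -4.71486770088033 w 12.17287218809808 20.2833
```

View pics/v6.png

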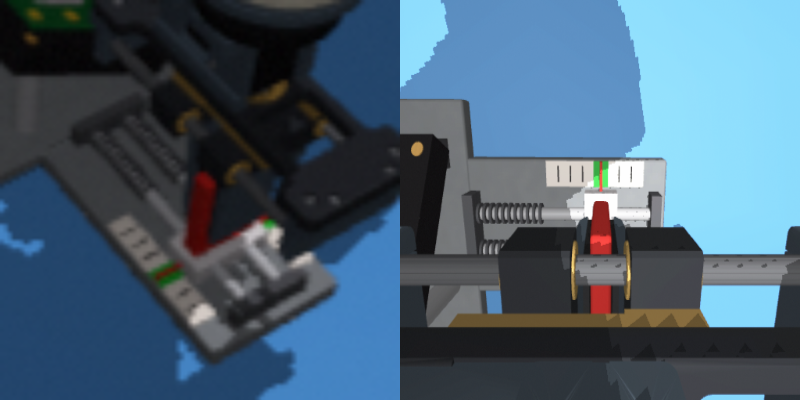

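The pointer stands in the middle of the green band (wrist view about (601,173)). I hold, release, retract and check.

Run:
```python
from h import *
from bench import ctrl
TG=NO+NM[:,1]*.15;R=down(167.15);Y=NM[:,1]
ctrl.sleep(1.6);print("pull",(ctrl.current_tool_pos()-TG)@Y*1e3)
ctrl.command_gripper(1.0);ctrl.sleep(.4)
ctrl.move_l(TG+Y*.037+[0,0,.12],.12)
im,P,T=wcam(ctrl)
p,Rn=tcp(NO,NM,.2);
ctrl.goto(np.array([.3,-.3,.3]),down(167.15-45))
s=ctrl.read_camera("scene");t=ctrl.read_camera("top");cv2.imwrite("pics/s7.png",s);cv2.imwrite("pics/t7.png",t)
print(ctrl.current_t(),ctrl.current_contact_force())
cv2.imwrite("pics/v7.png",np.hstack([cv2.resize(s[150:320,180:380],(400,340)),cv2.resize(t[90:260,110:310],(400,340))]))
```

```text
pull 35.26724272227114
27.4667 [-0.5172  0.0546  0.1489]
```

View pics/v7.png

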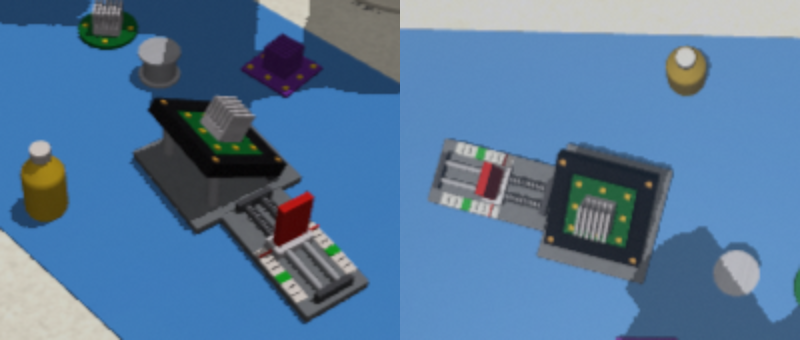

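The module is home, the tab is back at rest, and the visible bystanders (bottle, reel, round module) haven't moved. Handing in.

```bash
python3 -c "
from bench import ctrl
print(ctrl.sign_off())"
```

```text
the job is handed in; nothing more can be done
None
```

The square module sits flat and fully home in the recess, the tab was held about 35 mm out in the green band for 1.6 s and sprang back to rest, and the job was handed in at about 27.5 s.

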